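# Bolt the dental model case

### The arm

A 6-joint arm with a two-finger parallel gripper is mounted at the origin on the work surface. World frame = base frame: x ahead of the robot, y to its left, z up, the work surface at z = 0. Lengths are in m, angles in degrees, forces in N, time in s.
With the tool pointing down it reaches from about 0.3 to 0.75 m from the base axis. Payload 8.5 kg.
Tool frame: the origin (TCP) lies midway between the tips of the shut fingers; the grasp point (between the pads) lies env.grasp_offset behind it (env.grasp_offset is the distance from the TCP to the grasp point, in m); z points along the fingers, y is the line along which they close (so a half turn about z gives the same grasp; the last joint's range is limited). The gripper opens to 85 mm and grips with 20 to 120 N. Pads are 22 mm wide; open, the fingers measure 114 mm over their backs; the gripper's body (76 mm by 85 mm) begins 54 mm behind the grasp point. The pads swing forward as they close: fully open they stand 13 mm farther back than shut.
Start: joints at [-84.471, 21.807, 74.336, -0, 83.858, -12.336], TCP at [0.169, -0.523, 0.203] pointing down, gripper open.
Joint ranges: [-178.18, 178.18], [-50.72, 133.34], [12.68, 142.11], [-81.47, 261.47], [9.98, 163.14], [-165.26, 165.26]. Speed limits (degrees/s): [136.94, 136.94, 180, 180, 180, 180].

### API

Orientations are given as [roll, pitch, yaw] about the fixed x, y, z axes, in that order (R = Rz(yaw) Ry(pitch) Rx(roll)).
In Python, from plant import env, vision gives the robot as it stands.
- The arm moves only by the tool move_arm, never from a script. Its argument "increments" is a list of rows, each an object with "dp": the shift along the world's x, y, z in cm, a list of three; "spin": the turn about the world's z in degrees. A call has exactly 5 rows; each row shifts and turns the commanded pose from where the row before left it; what a row does not reach is not made up. A row lasts 1/10 s, in which the tool goes at most 50 mm and 8.59 degrees, less where a joint would pass 70% of its speed; a pose out of reach is approached as far as the arm can. A call is refused whole if a number of a shift passes 5 or a number of a turn 8.59, either way. A call with a gripper value outside its range is refused whole. "hand" is the closure, from 0 (fully open) to 1 (shut), set as the call begins (left out, the last holds). The fingers move at their own pace and stop on an object; the grip force is fixed at half the most. Time passes only in rows, so rows that do not move let the fingers close, or fill a call up. It gives the time, the measured TCP pose, the force, the opening and the grip force at its end, in the units of the state.
- env.get_state(): the state, without advancing time (a new reading comes with each control period).
- vision.read_camera(name): name is "scene" or "top" or "wrist"; returns the picture (400x640x3 uint8, blue, green, red); there is no depth.
- vision.get_calibration(name): a dict with "fx", "fy", "cx", "cy" (pixels), "R" (3x3) and "t" (3): a world point X has camera coordinates R X + t. Camera axes: x right, y down, z forward; pixel columns grow to the right and rows downward; lengths in m; the calibration is good to about 2 mm. The wrist camera is an equidistant fisheye: a pixel r from the principal point sees the ray r / f radians off the axis. A picture is of the moment at which its call begins: read the wrist's pose just before it. get_calibration takes no time and is no camera call; for the wrist camera it gives the pose at the moment of the call.
- env.job_done(): hands the job in; it is judged then, once.
The state is a dict: "clock": time; "qpos": joint angles; "joint_velocities": joint speeds; "tau": joint torques, N m; "tool_pos": TCP position; "tool_rot": TCP orientation; "ft_force": force on the tool from outside, world axes, zero at the start; "torque": the same for the moment, N m; "opening": finger opening in m; "gripper_force": force on a finger pad.
Only numpy, scipy, OpenCV 4.12 (cv2) and the standard library are available. Lean on these libraries where they do the work, as an engineer would, in place of code of your own. Each camera call takes 0.05 s, during which the arm holds its last target. There are 200 camera calls.

### The job

Bolt the dental model case shut: lift the bolt's handle out of the open notch, slide the bolt across towards the lid, feel for the lock notch and drop the handle fully home in it, then let go. The bolt is a light fitting, so never force the handle against the notched guide, and leave the plaster models and the pot that stand on and in front of the case where they are.

Things in the scene. Friction and masses are not known exactly. Their poses are not given: they have to be found in the camera images.
- case: Grey box, 220 x 340 x 80 mm tall, fixed to the bench; aluminium deck, white lid over its +y third. Origin at the centre of its underside, z up, axes parallel to the guide's. The barrel bolt is mounted on its top.
- guide: Fixed steel guide of the bolt. Origin on the bolt's axis, 26 mm above the case's top, at the middle of the open notch. +y: the way the bolt slides to lock (to the lid); z up; the handle points to -x. Round the rod stand steel loops at y = -34, 82 and 128 mm, 16 to 18 mm wide, up to 11 mm above the axis.
- open_notch (a point): Fixed on the guide: middle of the open notch, at axis height, 30 mm to -x of the axis, in an upright notched plate parallel to the bolt (26 to 34 mm from the axis). Notches are open at the top, 11 mm wide; teeth rise 14 to 17 mm above the axis. The LOCK notch is in a dark steel piece, screwed on differently on each case: 30 to 50 mm from here along +y, not measured. Past it: one long tooth.
- bolt (a joint): Slide of the bolt along the guide's +y, in m: about 0 (within 2 mm) with the handle in the open notch; the end stop at 0.060 is well past the lock notch. About 3 N of friction.
- handle (a joint): Angle of the handle about the bolt's axis, rad: 0 = level, fully down in a notch (own stop); grows as it is lifted, to 1.35. Resting on a tooth's top it reads about 0.6; below that it is between teeth and the bolt cannot pass them. Turns stiffly (about 1.5 N at the knob) and stays where left, so it must be pushed down into the notch. Starts at 0 to 0.12.
- knob (a point): Centre of the handle's black knob: a drum 18 mm in diameter, 16 mm long along the guide's y, on a square steel arm 8 mm thick. It is 62 mm from the bolt's axis, twice as far as the notched plate, so the plate feels about twice the force put on the knob. About 5 N on the knob is enough for everything; over 30 N between handle and plate damages it.
- cast_a: White plaster dental model, about 56 x 62 x 36 mm, loose, on the case's deck behind the bolt. Bystander. Origin at the centre of its underside.
- pot: Small white pot, 36 mm in diameter, 28 mm tall, loose, on the case's lid. Bystander. Origin at the centre of its underside.
- cast_b: White plaster dental model, about 56 x 62 x 36 mm, loose on the bench in front of the case. Bystander. Origin at the centre of its underside.

How it is judged (in metres and radians):
On the way, in this order (a step that is already met when the one before it is completed fails the run):
1. the handle is lifted clear of the open notch (value of joint handle above 0.6 rad and value of joint bolt below 0.015 m), for 0.1 s.
2. the bolt is slid across with its handle up (value of joint bolt above 0.024 m and value of joint handle above 0.45 rad), for 0.1 s.
At the end, for the whole second after the job is handed in: The bolt is slid across by 27 to 53 mm and its handle lies in the lock notch, within 0.1 rad of level, at rest (value of joint bolt between 0.027 and 0.053 m and value of joint handle below 0.1 rad and linear speed of handle below 0.01 m/s); the robot touches nothing.
It fails at once if the handle is forced against the notched guide with more than 30 N (contact force between handle and guide above 30 N).
It fails at once if a plaster model or the pot is displaced by more than 10 mm (distance of any of cast_a, cast_b, pot from where it was at the start of the episode above 0.01 m).
It also fails if it takes over 67 s, if anything falls off the work surface, if the arm or the gripper's body presses on something with over 40 N, if the wrist force passes 120 N, or if a joint passes its speed limit or range.

## Working session

There is one attempt and no reset: what is moved stays moved. The work goes in short steps, Python scripts to look and compute and a tool call to move; the robot and the scene stay as the last step left them, time stands still between calls to the robot, and variables do not carry over. Pictures are saved under pics/ and viewed, at most 10 in all, crops included, and the job is handed in when it is done.

Besides the shell and the picture viewer there is one more tool, called after "Request:" as name([rows], argument=value, ...), one row to a line, values as JSON. move_arm: Moves the arm, as the interface text tells. Its arguments: {"type":"object","properties":{"increments":{"type":"array","items":{"type":"object","properties":{"dp":{"type":"array","items":{"type":"number"}},"spin":{"type":"number"}}}},"hand":{"type":"number"}},"required":["increments"]}

```bash
mkdir -p pics; ls; cat > h.py <<'E'
import numpy as np, cv2
from plant import env, vision
def snap(c,f,crop=None,s=1):
    im=vision.read_camera(c)
    if crop: im=im[crop[1]:crop[3],crop[0]:crop[2]]
    cv2.imwrite('pics/'+f,cv2.resize(im,None,fx=s,fy=s,interpolation=cv2.INTER_CUBIC))
E
python3 - <<'E'
from h import *
a=vision.read_camera('scene');b=vision.read_camera('top')
cv2.imwrite('pics/raw_scene.png',a);cv2.imwrite('pics/raw_top.png',b)
for c in ('scene','top'): print(c,vision.get_calibration(c))
print(env.get_state(),env.grasp_offset)
E
```

```text
pics
scene {'fx': 377.5253741119947, 'fy': 377.5253741119947, 'cx': 322.525139419073, 'cy': 203.38030301634606, 'R': array([[ 0.6150466 ,  0.78844585, -0.00841572],
       [ 0.64305607, -0.50775098, -0.57329559],
       [-0.45628562,  0.34719172, -0.8193054 ]]), 't': array([-0.37452226, -0.289228  ,  0.94634395])}
top {'fx': 507.54489452524183, 'fy': 507.54489452524183, 'cx': 320.18324731733514, 'cy': 206.4014917667855, 'R': array([[-0.00735519, -0.99974868,  0.02117749],
       [-0.98158889,  0.0031761 , -0.19097946],
       [ 0.1908642 , -0.02219228, -0.98136556]]), 't': array([0.03096425, 0.55250765, 0.9923679 ])}
{'clock': 0.1, 'qpos': array([-8.44671795e+01,  2.18373235e+01,  7.43789016e+01, -7.47782675e-04,
        8.38593999e+01, -1.23348986e+01]), 'joint_velocities': array([-0.12627243, -0.11106238, -0.12068347, -0.02096597, -0.09121415,
        0.04111981]), 'tau': array([ 3.53254523e-03, -4.49224770e+01, -2.31655025e+01, -1.05470604e-04,
        3.67776302e-03, -3.78964657e-06]), 'tool_pos': array([ 0.16872368, -0.52316383,  0.20278062]), 'tool_rot': array([-1.79925962e+02, -1.54291858e-02,  1.78677896e+01]), 'ft_force': array([-0.25730843, -0.28673056, -0.07801457]), 'torque': array([0.00288362, 0.00570509, 0.01579312]), 'gripper_force': 0.0, 'opening': 0.08563263526637883} 0.0187
```

View pics/raw_scene.png

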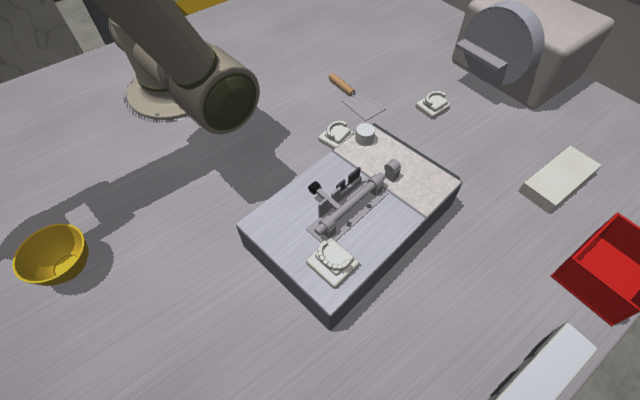

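View pics/raw_top.png

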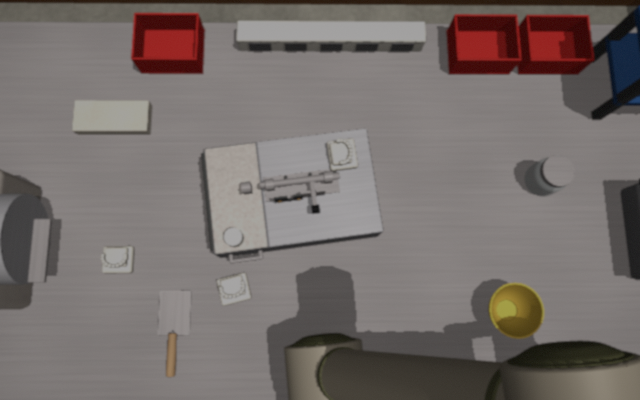

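The case is at about (293,190) in the top view, with the knob at about (315,209). In the scene view the knob is at about (315,188). I'll zoom in on both.

```bash
python3 - <<'E'
from h import *
a=cv2.imread('pics/raw_scene.png')[140:260,260:420];b=cv2.imread('pics/raw_top.png')[160:220,225:385]
f=lambda x:cv2.resize(x,None,fx=5,fy=5,interpolation=cv2.INTER_CUBIC)
cv2.imwrite('pics/c1.png',f(a));
b=cv2.imread('pics/raw_top.png')[120:260,195:390]
cv2.imwrite('pics/c2.png',cv2.resize(b,None,fx=4,fy=4,interpolation=cv2.INTER_CUBIC))
E
```

```text
(no output)
```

View pics/c1.png

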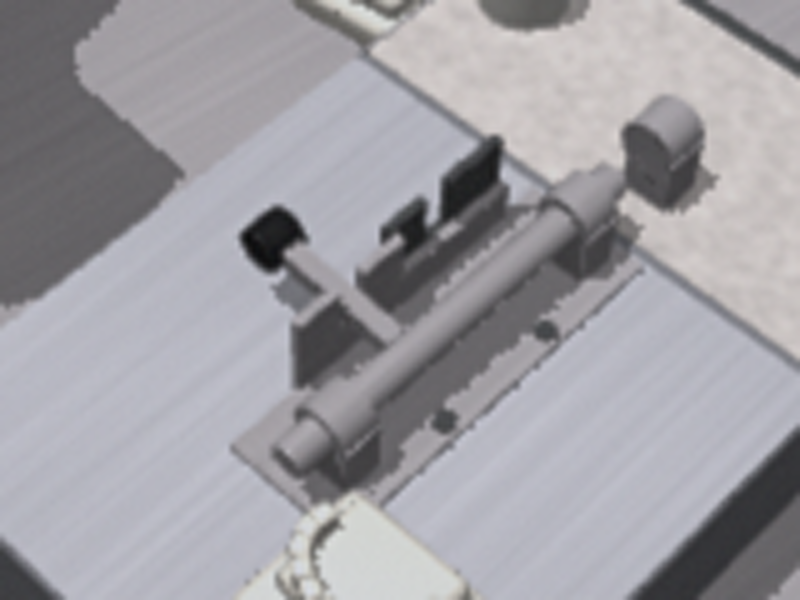

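View pics/c2.png

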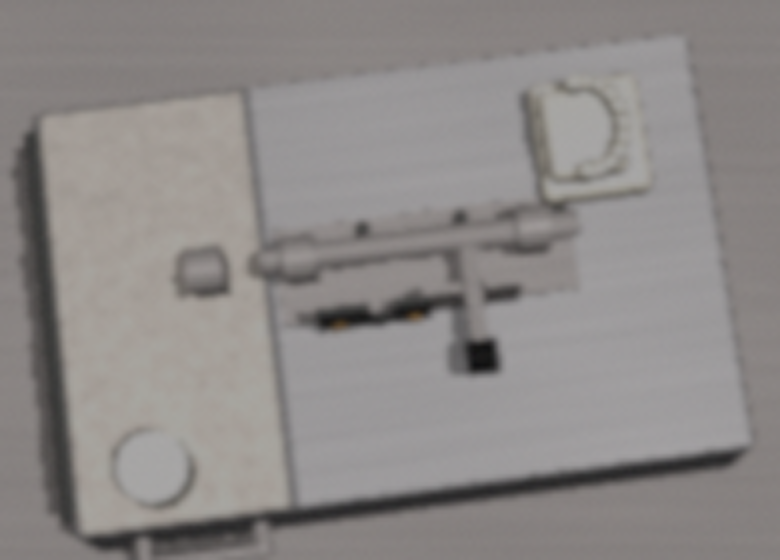

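Scene crop: knob at (272,240), first dark tooth x 380–425, lock gap about x 427–443 at y≈215, long tooth beyond. Top crop: case corners (40,115), (685,37), (748,445), (80,535); knob at (482,356); dark teeth x 318–370 and 393–430.

```bash
cat >> h.py <<'E'
def ray(c,u,v):
    k=vision.get_calibration(c);R=k['R'];d=R.T@np.array([(u-k['cx'])/k['fx'],(v-k['cy'])/k['fy'],1]);return -R.T@k['t'],d
def onz(c,u,v,z):
    o,d=ray(c,u,v);return o+d*(z-o[2])/d[2]
T=lambda p:(195+p[0]/4-.37,120+p[1]/4-.37)
S=lambda p:(260+p[0]/5-.4,140+p[1]/5-.4)
def tri(a,b):
    (o1,d1),(o2,d2)=ray('scene',*a),ray('top',*b)
    s=np.linalg.lstsq(np.c_[d1,-d2],o2-o1,rcond=None)[0];p,q=o1+s[0]*d1,o2+s[1]*d2
    return (p+q)/2,np.linalg.norm(p-q)
E
python3 - <<'E'
from h import *
np.set_printoptions(precision=4,suppress=True)
C=[onz('top',*T(p),.08) for p in [(40,115),(685,37),(748,445),(80,535)]]
for c in C: print(c)
print('len',[np.linalg.norm(C[i]-C[(i+1)%4]) for i in range(4)])
y=C[0]+C[3]-C[1]-C[2]; yaw=np.degrees(np.arctan2(-y[0],y[1])); print('yaw',yaw,'ctr',sum(C)/4)
K,e=tri(S((272,240)),T((482,356)));print('knob',K,e)
a=np.radians(yaw);X=np.array([np.cos(a),np.sin(a),0]);Y=np.array([-np.sin(a),np.cos(a),0])
print('knob top@.108',onz('top',*T((482,356)),.108),'scene@.108',onz('scene',*S((272,240)),.108))
G=K+.062*X;print('G',G)
# rod ends in scene, y & x in guide frame at z .106
for n,p in dict(rodR=(570,222),rodL=(260,262),t1a=(393,312),t1b=(430,308),t2a=(318,318),t2b=(370,312)).items():
    q=onz('top',*T(p),.106 if n[0]=='r' else .121)-K;print(n,q@X,q@Y)
for n,p in dict(t1a=(381,238),t1b=(425,205),t2a=(443,195),t2b=(500,140),openR=(330,292),openL=(360,272)).items():
    o,d=ray('scene',*S(p));s=((K+.030*X-o)@X)/(d@X) ;s=((K+.032*X)-o)@X/(d@X);q=o+s*d-K;print(n,q@X,q@Y,q[2]+K[2])
E
```

```text
[0.6688 0.2636 0.08  ]
[ 0.7106 -0.0672  0.08  ]
[ 0.4973 -0.0934  0.08  ]
[0.4542 0.2364 0.08  ]
len [np.float64(0.33344129338396683), np.float64(0.21489046093155126), np.float64(0.3325802438836752), np.float64(0.2162767639347374)]
yaw 7.3297758539914835 ctr [0.5827 0.0848 0.08  ]
knob [0.5373 0.0391 0.1092] 4.837332827365566e-05
knob top@.108 [0.5376 0.0391 0.108 ] scene@.108 [0.5366 0.0396 0.108 ]
G [0.5988 0.047  0.1092]
rodR 0.0617599511323777 -0.052210643903218806
rodL 0.061430061504591946 0.1017177341506947
t1a 0.024798815702597232 0.04009249490284027
t1b 0.024430549558757165 0.022176120023589877
t2a 0.026572350163564424 0.07620208309563499
t2b 0.02624215970041167 0.0510656539661125
t1a 0.03199999999999997 0.01830206703225202 0.12235594586030518
t1b 0.03199999999999994 0.03927708385584283 0.12053983727865109
t2a 0.032000000000000015 0.04819377194749695 0.11781529310181466
t2b 0.031999999999999924 0.07611138431416423 0.12229098518163639
openR 0.03200000000000007 -0.005203863082540785 0.11588510541613634
openL 0.032 0.008689344631487784 0.11320503581856511
```

Request:
move_arm([
  {"dp":[2.4,3.7,0.2],"spin":-2},
  {"dp":[2.4,3.7,0.2],"spin":-2},
  {"dp":[2.4,3.7,0],"spin":-2},
  {"dp":[2.4,3.7,0],"spin":-2},
  {"dp":[2.4,3.7,0],"spin":-2.5},
], hand=0.4)

```text
clock: 0.6
tool_pos: [0.2892, -0.3367, 0.2071]
tool_rot: [-180.0, 0.0, 7.2]
ft_force: [0.9, -1.3, 0.6]
opening: 0.0508
gripper_force: 0.0
```

Request:
move_arm([
  {"dp":[2.4,3.7,0],"spin":0},
  {"dp":[2.4,3.7,0],"spin":0},
  {"dp":[2.4,3.7,0],"spin":0},
  {"dp":[2.4,3.7,0],"spin":0},
  {"dp":[2.4,3.7,0],"spin":0},
])

```text
clock: 1.1
tool_pos: [0.4093, -0.1517, 0.2073]
tool_rot: [-180.0, 0.0, 7.4]
ft_force: [0.6, -0.7, 0.4]
opening: 0.0513
gripper_force: 0.0
```

Request:
move_arm([
  {"dp":[2.4,3.7,0],"spin":0},
  {"dp":[2.4,3.7,0],"spin":0},
  {"dp":[2.4,3.7,0],"spin":0},
  {"dp":[2.4,3.7,0],"spin":0},
  {"dp":[2.0,2.5,0],"spin":0},
])

```text
clock: 1.6
tool_pos: [0.5254, 0.0221, 0.207]
tool_rot: [-180.0, 0.0, 7.5]
ft_force: [0.2, -0.6, 1.4]
opening: 0.0512
gripper_force: 0.0
```

```bash
python3 - <<'E'
from h import *
s=env.get_state();print(s['tool_pos'],s['tool_rot'],s['opening'],s['clock'])
k=vision.get_calibration('wrist');print(k)
im=vision.read_camera('wrist');cv2.imwrite('pics/w1.png',im)
s=env.get_state();print(s['tool_pos'],s['tool_rot'],s['ft_force'])
E
```

```text
[0.52535558 0.02208089 0.20701858] [-1.79976376e+02  2.76302045e-02  7.46305231e+00] 0.051215779743391865 1.6
{'fx': 309.70691628693146, 'fy': 309.70691628693146, 'cx': 321.0607688847091, 'cy': 196.5363657193783, 'R': array([[ 1.29061089e-01, -9.91636631e-01,  1.66145722e-04],
       [-9.54931766e-01, -1.24238800e-01,  2.69573816e-01],
       [-2.67298629e-01, -3.49501482e-02, -9.62979714e-01]]), 't': array([-0.04614244,  0.46830942,  0.52231987])}
[0.52723565 0.02435869 0.20671657] [-1.79901683e+02 -3.52594784e-02  7.55528794e+00] [-1.56850015  2.36239794 -1.43055757]
```

View pics/w1.png

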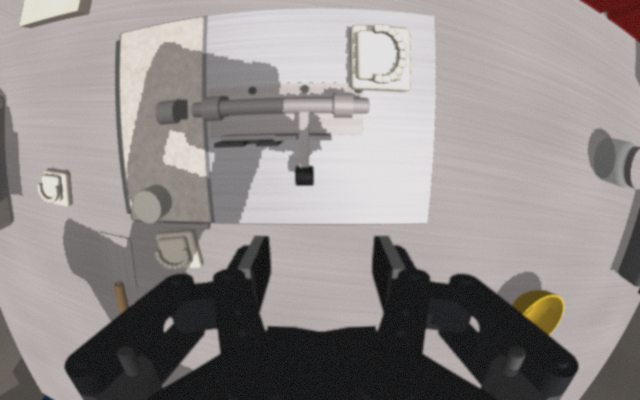

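The wrist view shows the knob at (304,176), the plate at about y=135, and the fingers aligned with the bolt. I'll move over the knob and lower a little.

Request:
move_arm([
  {"dp":[0.5,0.75,-1],"spin":0},
  {"dp":[0.5,0.7,-1],"spin":0},
  {"dp":[0,0,-1],"spin":0},
  {"dp":[0,0,0],"spin":0},
  {"dp":[0,0,0],"spin":0},
])

```text
clock: 2.15
tool_pos: [0.5344, 0.0334, 0.1772]
tool_rot: [-180.0, 0.0, 7.3]
ft_force: [-0.1, 0.3, 0.9]
opening: 0.0511
gripper_force: 0.0
```

```bash
cat >> h.py <<'E'
def wray(k,u,v):
    x,y=u-k['cx'],v-k['cy'];r=np.hypot(x,y);th=r/k['fx'];d=np.array([x/r*np.sin(th),y/r*np.sin(th),np.cos(th)])
    R=k['R'];return -R.T@k['t'],R.T@d
def wproj(k,P):
    c=k['R']@P+k['t'];th=np.arctan2(np.hypot(c[0],c[1]),c[2]);h=np.hypot(c[0],c[1]);return k['cx']+k['fx']*th*c[0]/h,k['cy']+k['fx']*th*c[1]/h
E
python3 - <<'E'
from h import *
np.set_printoptions(precision=4,suppress=True)
s=env.get_state();k=vision.get_calibration('wrist');im=vision.read_camera('wrist')
print(s['tool_pos'],s['tool_rot'],env.get_state()['tool_pos'])
K=np.array([.5373,.0391,.1092]);u,v=wproj(k,K);print('pred',u,v)
x0,y0=int(u)-110,int(v)-90
cv2.imwrite('pics/w2.png',cv2.resize(im[max(y0,0):y0+150,x0:x0+200],None,fx=4,fy=4,interpolation=cv2.INTER_CUBIC));print(x0,max(y0,0))
np.savez('w2.npz',k=k,im=im,allow_pickle=True)
E
```

```text
[0.5344 0.0334 0.1772] [-179.9952    0.0343    7.3085] [0.5346 0.0334 0.1776]
pred 314.11925586201005 193.94943040650782
204 103
```

View pics/w2.png

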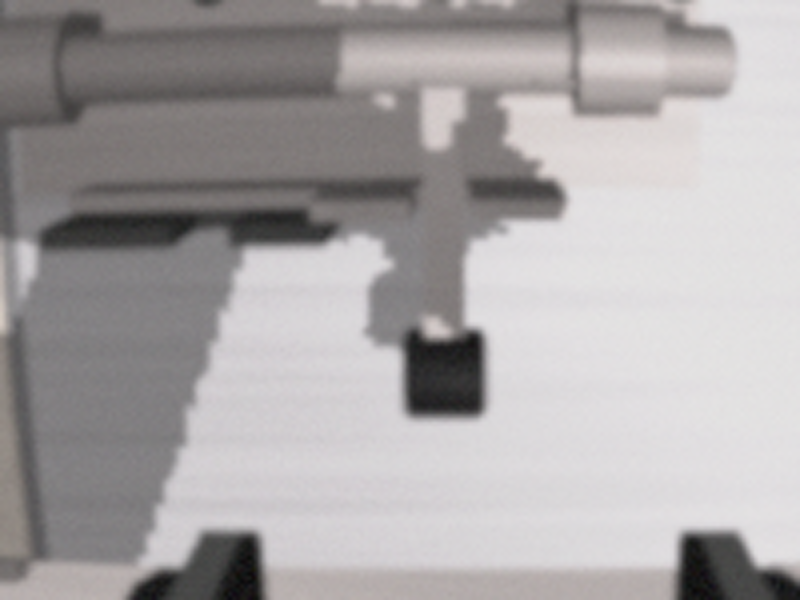

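Knob at crop (445,372), arm at x 418–465. The dark piece's lock gap is at about x 187–233, y≈228.

```bash
python3 - <<'E'
from h import *
np.set_printoptions(precision=4,suppress=True)
k=np.load('w2.npz',allow_pickle=True)['k'].item()
a=np.radians(7.35);X=np.array([np.cos(a),np.sin(a),0]);Y=np.array([-np.sin(a),np.cos(a),0])
W=lambda p:(204+p[0]/4-.37,103+p[1]/4-.37)
o,d=wray(k,*W((445,372)));
q=o+d*(.1092+.006-o[2])/d[2];print('knob',q);K=o+d*(.109-o[2])/d[2];print(K)
for p in [(45,240),(185,240),(187,228),(233,228),(233,240),(335,238),(418,200),(465,200),(565,200)]:
    o,d=wray(k,*W(p))
    for xo in (.028,.026):
        s=((K+xo*X)-o)@X/(d@X);q=o+s*d-K;print(p,xo,'y',round(q@Y*1e3,1),'z',round((q[2]+K[2])*1e3,1),end=' | ')
    print()
s=env.get_state();e=K-s['tool_pos'];print('TCP->knob',e*100)
E
```

```text
knob [0.5377 0.0384 0.1152]
[0.5359 0.0383 0.109 ]
(45, 240) 0.028 y 80.4 z 110.1 | (45, 240) 0.026 y 84.9 z 97.5 | 
(185, 240) 0.028 y 50.1 z 114.1 | (185, 240) 0.026 y 53.0 z 101.8 | 
(187, 228) 0.028 y 53.2 z 98.8 | (187, 228) 0.026 y 56.2 z 85.6 | 
(233, 228) 0.028 y 43.2 z 99.9 | (233, 228) 0.026 y 45.8 z 86.9 | 
(233, 240) 0.028 y 40.4 z 115.1 | (233, 240) 0.026 y 42.8 z 102.9 | 
(335, 238) 0.028 y 20.7 z 114.3 | (335, 238) 0.026 y 22.1 z 102.0 | 
(418, 200) 0.028 y 7.1 z 59.8 | (418, 200) 0.026 y 7.7 z 44.7 | 
(465, 200) 0.028 y -3.9 z 60.1 | (465, 200) 0.026 y -3.8 z 45.0 | 
(565, 200) 0.028 y -27.2 z 59.8 | (565, 200) 0.026 y -28.4 z 44.6 | 
TCP->knob [ 0.1303  0.49   -6.8577]
```

Request:
move_arm([
  {"dp":[0.2,0.5,-2],"spin":0},
  {"dp":[0,0,-2],"spin":0},
  {"dp":[0,0,-2],"spin":0},
  {"dp":[0,0,-1],"spin":0},
  {"dp":[0,0,0],"spin":0},
])

```text
clock: 2.7
tool_pos: [0.5363, 0.0388, 0.1067]
tool_rot: [-180.0, 0.1, 7.3]
ft_force: [-0.6, 0.0, 0.1]
opening: 0.0514
gripper_force: 0.0
```

Request:
move_arm([
  {"dp":[0,0,-0.6],"spin":0},
  {"dp":[0,0,-0.5],"spin":0},
  {"dp":[0,0,0],"spin":0},
  {"dp":[0,0,0],"spin":0},
  {"dp":[0,0,0],"spin":0},
], hand=0.72)

```text
clock: 3.2
tool_pos: [0.5369, 0.039, 0.0966]
tool_rot: [180.0, -0.0, 7.4]
ft_force: [-0.9, 0.1, -1.1]
opening: 0.0238
gripper_force: 0.0
```

Request:
move_arm([
  {"dp":[0,0,0],"spin":0},
  {"dp":[0,0,0],"spin":0},
  {"dp":[0,0,0],"spin":0},
  {"dp":[0,0,0],"spin":0},
  {"dp":[0,0,0],"spin":0},
], hand=0.785)

```text
clock: 3.7
tool_pos: [0.5367, 0.0391, 0.0963]
tool_rot: [-180.0, -0.0, 7.4]
ft_force: [0.7, 0.2, -0.0]
opening: 0.0185
gripper_force: 0.0
```

```bash
python3 - <<'E'
from h import *
k=vision.get_calibration('wrist');im=vision.read_camera('wrist')
s=env.get_state();print(s['tool_pos'],s['ft_force'],s['opening'])
u,v=wproj(k,np.array([.537,.0385,.109]));x0,y0=int(u)-75,max(int(v)-75,0)
cv2.imwrite('pics/w3.png',cv2.resize(im[y0:y0+120,x0:x0+150],None,fx=5,fy=5,interpolation=cv2.INTER_CUBIC));print(u,v,x0,y0)
E
```

```text
[0.53671852 0.03901131 0.09634135] [-0.45568144  0.79600334 -0.0272032 ] 0.01827360933007296
321.74425744271014 238.16023054179806 246 163
```

View pics/w3.png

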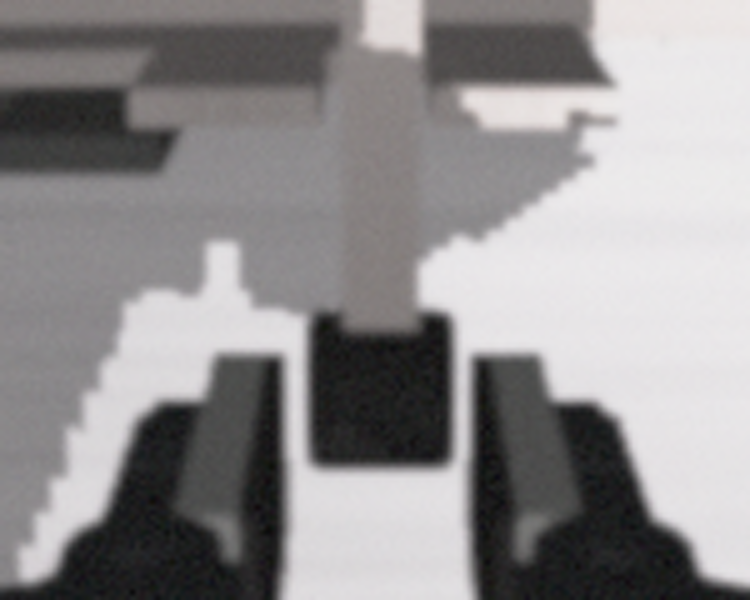

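Fingers (inner edges x 285 and 472) straddle the knob (308–452), centred to within 0.3 mm. I'll grip it.

Request:
move_arm([
  {"dp":[0,0,0],"spin":0},
  {"dp":[0,0,0],"spin":0},
  {"dp":[0,0,0],"spin":0},
  {"dp":[0,0,0],"spin":0},
  {"dp":[0,0,0],"spin":0},
], hand=0.84)

```text
clock: 4.25
tool_pos: [0.5367, 0.039, 0.0963]
tool_rot: [-180.0, 0.0, 7.4]
ft_force: [-0.1, 0.5, -0.1]
opening: 0.0135
gripper_force: 0.0
```

Request:
move_arm([
  {"dp":[0,0,0],"spin":0},
  {"dp":[0,0,0],"spin":0},
  {"dp":[0,0,0],"spin":0},
  {"dp":[0,0,0],"spin":0},
  {"dp":[0,0,0],"spin":0},
], hand=0.88)

```text
clock: 4.75
tool_pos: [0.5367, 0.039, 0.0963]
tool_rot: [180.0, -0.0, 7.4]
ft_force: [0.4, 0.2, -0.2]
opening: 0.0102
gripper_force: 0.0
```

```bash
python3 - <<'E'
from h import *
k=vision.get_calibration('wrist');im=vision.read_camera('wrist')
s=env.get_state();print(s['tool_pos'],s['ft_force'],s['opening'],s['gripper_force'])
x0,y0=246,163
cv2.imwrite('pics/w4.png',cv2.resize(im[y0:y0+120,x0:x0+150],None,fx=5,fy=5,interpolation=cv2.INTER_CUBIC))
print(wproj(k,s['tool_pos']),-k['R'].T@k['t'])
E
```

```text
[0.53672863 0.03902361 0.09633464] [ 0.22013894 -0.83067177 -0.15466084] 0.010091812687798102 0.0
(np.float64(320.74544160168006), np.float64(229.98508142154571)) [0.60406993 0.04758991 0.26608433]
```

View pics/w4.png

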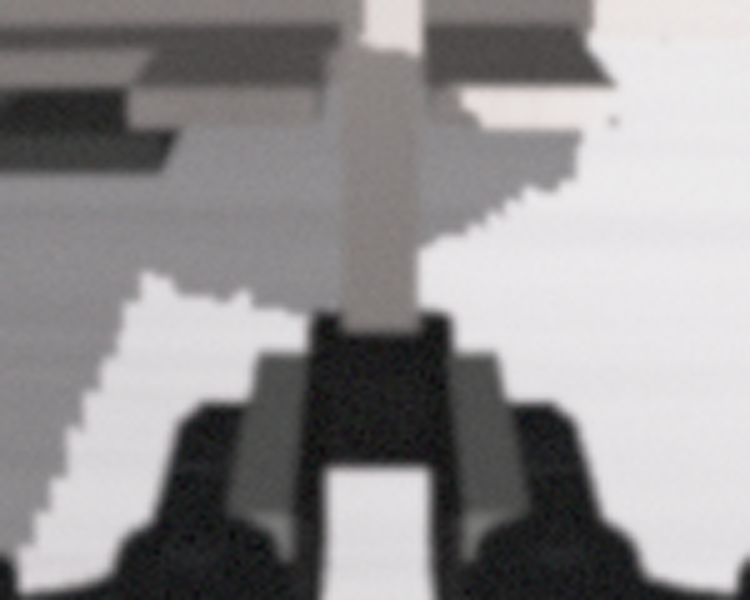

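The fingers have closed to 10 mm without touching the knob (gripper force 0), so the tips seem to be above it. I'll check from the scene camera.

```bash
python3 - <<'E'
from h import *
im=vision.read_camera('scene');s=env.get_state();p=s['tool_pos']
k=vision.get_calibration('scene')
def pr(P):
    c=k['R']@P+k['t'];return k['fx']*c[0]/c[2]+k['cx'],k['fy']*c[1]/c[2]+k['cy']
print('tcp',pr(p),'z.126',pr(p+[0,0,.03]),'knob',pr(np.array([.537,.0385,.109])))
cv2.imwrite('pics/s2.png',cv2.resize(im[125:225,250:390],None,fx=5.5,fy=5.5,interpolation=cv2.INTER_CUBIC))
E
```

```text
tcp (np.float64(313.93798926361546), np.float64(192.02845384822604)) z.126 (np.float64(313.4369873869706), np.float64(180.95460816375467)) knob (np.float64(313.58814389928875), np.float64(187.71830794203163))
```

View pics/s2.png

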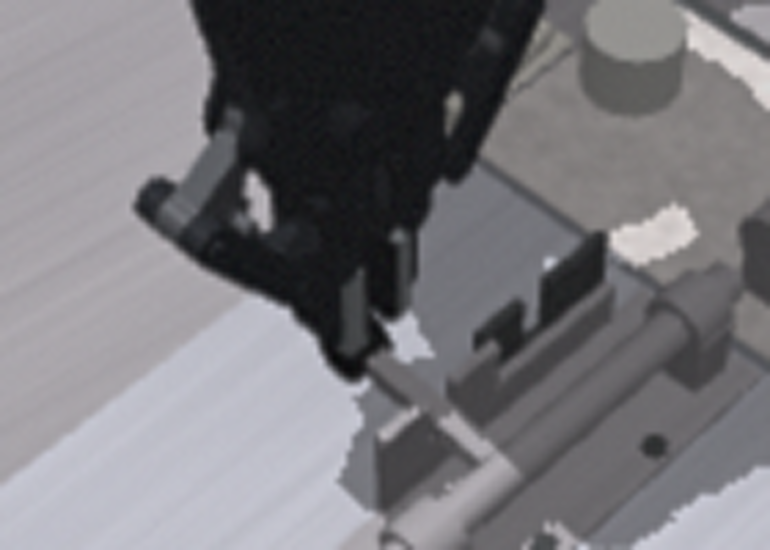

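```bash
python3 - <<'E'
from h import *
p=env.get_state()['tool_pos'];a=np.radians(7.4);X=np.array([np.cos(a),np.sin(a),0]);Y=np.array([-np.sin(a),np.cos(a),0])
for uv in [(313.9,188.5),(322.2,181.3)]:
    for xo in (.007,.011):
        o,d=ray('scene',*uv);q=o+d*(((p+xo*X-o)@X)/(d@X));print(uv,xo,'y',(q-p)@Y,'z',q[2])
E
```

```text
(313.9, 188.5) 0.007 y -0.006154140603630987 z 0.11834047780985374
(313.9, 188.5) 0.011 y -0.00982760983813434 z 0.1254748331237377
(322.2, 181.3) 0.007 y 0.013025994640265838 z 0.11977550121299413
(322.2, 181.3) 0.011 y 0.009072142402562787 z 0.1268888787722211
```

Two views agree: the finger tips are at z≈0.126, about 30 mm above the reported TCP, so they closed above the knob (top at 0.118). I'll reopen, go about 20 mm lower while watching the force, then close again.

Request:
move_arm([
  {"dp":[0,0,0],"spin":0},
  {"dp":[0,0,0],"spin":0},
  {"dp":[0,0,0],"spin":0},
  {"dp":[0,0,0],"spin":0},
  {"dp":[0,0,0],"spin":0},
], hand=0.7)

```text
clock: 5.35
tool_pos: [0.5367, 0.039, 0.0963]
tool_rot: [-180.0, -0.0, 7.4]
ft_force: [0.2, 0.8, -0.5]
opening: 0.0256
gripper_force: 0.0
```

Request:
move_arm([
  {"dp":[0,0,-0.2],"spin":0},
  {"dp":[0,0,-0.2],"spin":0},
  {"dp":[0,0,-0.2],"spin":0},
  {"dp":[0,0,-0.2],"spin":0},
  {"dp":[0,0,-0.2],"spin":0},
])

```text
clock: 5.85
tool_pos: [0.5367, 0.039, 0.0861]
tool_rot: [-180.0, 0.0, 7.4]
ft_force: [0.6, 0.0, -0.5]
opening: 0.0256
gripper_force: 0.0
```

Request:
move_arm([
  {"dp":[0,0,-0.1],"spin":0},
  {"dp":[0,0,-0.1],"spin":0},
  {"dp":[0,0,-0.1],"spin":0},
  {"dp":[0,0,-0.1],"spin":0},
  {"dp":[0,0,0],"spin":0},
])

```text
clock: 6.35
tool_pos: [0.5367, 0.0391, 0.0822]
tool_rot: [-180.0, 0.0, 7.4]
ft_force: [0.1, 0.1, -0.1]
opening: 0.0255
gripper_force: 0.0
```

Request:
move_arm([
  {"dp":[0,0,-0.1],"spin":0},
  {"dp":[0,0,-0.1],"spin":0},
  {"dp":[0,0,-0.1],"spin":0},
  {"dp":[0,0,0],"spin":0},
  {"dp":[0,0,0],"spin":0},
])

```text
clock: 6.85
tool_pos: [0.5367, 0.039, 0.0793]
tool_rot: [-180.0, 0.0, 7.4]
ft_force: [-0.9, 0.7, 0.5]
opening: 0.026
gripper_force: 0.0
```

Request:
move_arm([
  {"dp":[0,0,-0.1],"spin":0},
  {"dp":[0,0,-0.1],"spin":0},
  {"dp":[0,0,-0.1],"spin":0},
  {"dp":[0,0,0],"spin":0},
  {"dp":[0,0,0],"spin":0},
])

```text
clock: 7.35
tool_pos: [0.5367, 0.039, 0.0763]
tool_rot: [-180.0, 0.0, 7.4]
ft_force: [-0.5, -0.6, -0.1]
opening: 0.0254
gripper_force: 0.0
```

Request:
move_arm([
  {"dp":[0,0,0],"spin":0},
  {"dp":[0,0,0],"spin":0},
  {"dp":[0,0,0],"spin":0},
  {"dp":[0,0,0],"spin":0},
  {"dp":[0,0,0],"spin":0},
], hand=0.785)

```text
clock: 7.85
tool_pos: [0.5367, 0.039, 0.0763]
tool_rot: [-180.0, 0.0, 7.4]
ft_force: [-0.6, 0.1, -0.7]
opening: 0.0184
gripper_force: 0.0
```

Request:
move_arm([
  {"dp":[0,0,-0.1],"spin":0},
  {"dp":[0,0,-0.1],"spin":0},
  {"dp":[0,0,-0.1],"spin":0},
  {"dp":[0,0,-0.1],"spin":0},
  {"dp":[0,0,0],"spin":0},
])

```text
clock: 8.35
tool_pos: [0.5366, 0.0391, 0.0721]
tool_rot: [-180.0, 0.0, 7.4]
ft_force: [-0.3, -0.3, 0.1]
opening: 0.0183
gripper_force: 0.0
```

Request:
move_arm([
  {"dp":[0,0,0],"spin":0},
  {"dp":[0,0,0],"spin":0},
  {"dp":[0,0,0],"spin":0},
  {"dp":[0,0,0],"spin":0},
  {"dp":[0,0,0],"spin":0},
], hand=0.83)

```text
clock: 8.85
tool_pos: [0.5366, 0.039, 0.0723]
tool_rot: [-180.0, 0.0, 7.4]
ft_force: [0.7, -0.7, -0.7]
opening: 0.0153
gripper_force: 31.4
```

Request:
move_arm([
  {"dp":[0.05,0.01,0.45],"spin":0},
  {"dp":[0.07,0.01,0.47],"spin":0},
  {"dp":[0.12,0.015,0.46],"spin":0},
  {"dp":[0.13,0.015,0.44],"spin":0},
  {"dp":[0.17,0.02,0.42],"spin":0},
])

```text
clock: 9.35
tool_pos: [0.5424, 0.0397, 0.095]
tool_rot: [180.0, -0.0, 7.4]
ft_force: [5.4, -0.2, -9.7]
opening: 0.0154
gripper_force: 30.0
```

Request:
move_arm([
  {"dp":[0.25,0.03,0.39],"spin":0},
  {"dp":[0.26,0.03,0.38],"spin":0},
  {"dp":[0.28,0.04,0.37],"spin":0},
  {"dp":[0.31,0.04,0.36],"spin":0},
  {"dp":[0.33,0.04,0.35],"spin":0},
])

```text
clock: 9.85
tool_pos: [0.5563, 0.0416, 0.1134]
tool_rot: [-180.0, 0.1, 7.4]
ft_force: [-0.5, -1.9, -7.3]
opening: 0.0146
gripper_force: 29.1
```

Request:
move_arm([
  {"dp":[0,0,0],"spin":0},
  {"dp":[0,0,0],"spin":0},
  {"dp":[0,0,0],"spin":0},
  {"dp":[0,0,0],"spin":0},
  {"dp":[0,0,0],"spin":0},
])

```text
clock: 10.35
tool_pos: [0.5566, 0.0416, 0.1135]
tool_rot: [180.0, -0.0, 7.4]
ft_force: [-0.8, -1.0, -0.2]
opening: 0.0154
gripper_force: 29.8
```

Request:
move_arm([
  {"dp":[-0.06,0.45,0],"spin":0},
  {"dp":[-0.06,0.45,0],"spin":0},
  {"dp":[-0.06,0.45,0],"spin":0},
  {"dp":[-0.06,0.45,0],"spin":0},
  {"dp":[-0.06,0.45,0],"spin":0},
])

```text
clock: 10.85
tool_pos: [0.5535, 0.0644, 0.1133]
tool_rot: [180.0, -0.0, 7.4]
ft_force: [-0.6, -3.4, 0.2]
opening: 0.0151
gripper_force: 29.9
```

Request:
move_arm([
  {"dp":[-0.06,0.45,0],"spin":0},
  {"dp":[-0.06,0.45,0],"spin":0},
  {"dp":[-0.06,0.45,0],"spin":0},
  {"dp":[-0.06,0.45,0],"spin":0},
  {"dp":[-0.05,0.4,0],"spin":0},
])

```text
clock: 11.35
tool_pos: [0.5505, 0.0864, 0.1133]
tool_rot: [-180.0, -0.0, 7.4]
ft_force: [-0.5, -3.7, 0.2]
opening: 0.0149
gripper_force: 30.0
```

```bash
python3 - <<'E'
from h import *
im=vision.read_camera('scene');s=env.get_state();print(s['tool_pos'],s['ft_force'],s['opening'],s['gripper_force'])
im2=vision.read_camera('wrist')
np.savez('a.npz',im=im,im2=im2)
A=cv2.resize(im[125:215,270:380],None,fx=5,fy=5,interpolation=cv2.INTER_CUBIC)
B=cv2.resize(im2[150:290,260:380],None,fx=2,fy=2,interpolation=cv2.INTER_CUBIC)
c=np.zeros((450,550+240,3),np.uint8);c[:,:550]=A;c[:280,550:]=B
cv2.imwrite('pics/s3.png',c)
E
```

```text
[0.55041278 0.08695605 0.11324553] [ 0.0382264  -1.97036031 -0.27270884] 0.015025174904952301 29.905473589897156
```

View pics/s3.png

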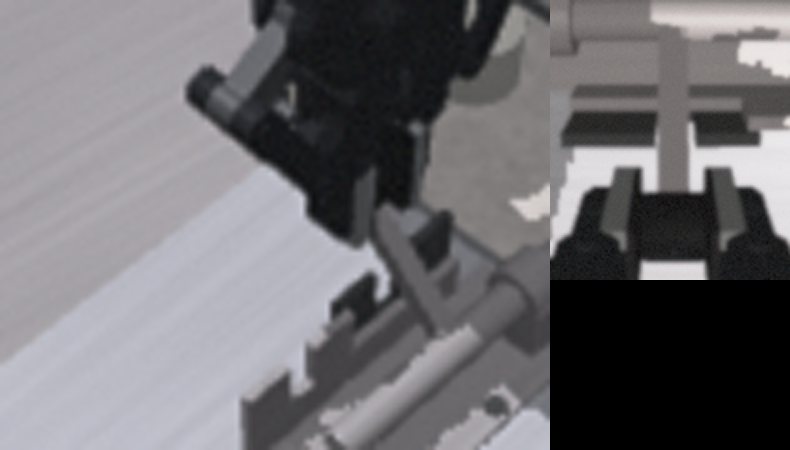

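The wrist inset shows the handle arm (658–690) over the lock gap (about 656–696), so it is nearly centred. I'll refine that from the intensities.

```bash
python3 - <<'E'
from h import *
g=cv2.cvtColor(np.load('a.npz')['im2'],cv2.COLOR_BGR2GRAY)
print(list(range(306,340)))
for r in (208,211,214,217,220,224): print(r,g[r,306:340].tolist())
k=vision.get_calibration('wrist');s=env.get_state();p=s['tool_pos'];a=np.radians(7.4);Y=np.array([-np.sin(a),np.cos(a),0]);X=np.array([np.cos(a),np.sin(a),0])
G=p+X*.042
for z in (.106,.121,.135):
  for y in (-.0055,0,.0055): 
    q=p+X*.012+Y*y;q[2]=z;print(z,y,wproj(k,q))
E
```

```text
[306, 307, 308, 309, 310, 311, 312, 313, 314, 315, 316, 317, 318, 319, 320, 321, 322, 323, 324, 325, 326, 327, 328, 329, 330, 331, 332, 333, 334, 335, 336, 337, 338, 339]
208 [39, 39, 39, 42, 37, 41, 52, 73, 94, 107, 111, 112, 111, 113, 114, 113, 110, 113, 117, 112, 113, 110, 102, 86, 71, 54, 43, 35, 38, 41, 42, 35, 44, 37]
211 [35, 44, 41, 40, 43, 46, 61, 83, 99, 114, 112, 114, 114, 115, 114, 109, 113, 113, 113, 110, 112, 114, 125, 138, 146, 119, 77, 48, 35, 37, 38, 39, 39, 40]
214 [42, 39, 43, 38, 39, 50, 82, 113, 121, 117, 113, 110, 113, 111, 113, 114, 114, 113, 111, 114, 113, 121, 141, 175, 193, 165, 114, 64, 41, 43, 42, 41, 40, 38]
217 [53, 50, 54, 53, 57, 67, 106, 139, 137, 125, 113, 112, 112, 114, 114, 112, 113, 114, 113, 113, 112, 122, 143, 179, 198, 178, 128, 84, 59, 52, 55, 55, 54, 56]
220 [59, 58, 62, 64, 60, 78, 120, 155, 150, 126, 115, 114, 114, 113, 112, 110, 111, 112, 112, 113, 113, 117, 140, 182, 202, 190, 147, 96, 67, 62, 60, 60, 63, 62]
224 [180, 180, 176, 179, 180, 179, 177, 163, 143, 121, 115, 114, 113, 113, 112, 114, 112, 114, 111, 111, 114, 116, 130, 166, 201, 216, 208, 190, 183, 183, 183, 186, 183, 183]
0.106 -0.0055 (np.float64(329.9173810283634), np.float64(206.8828884350902))
0.106 0 (np.float64(320.74019624004313), np.float64(206.89289930190262))
0.106 0.0055 (np.float64(311.56383027017057), np.float64(206.89684888585748))
0.121 -0.0055 (np.float64(330.6511057472319), np.float64(215.04200124515103))
0.121 0 (np.float64(320.70738713558274), np.float64(215.05556963708236))
0.121 0.0055 (np.float64(310.76470573087823), np.float64(215.05641996900985))
0.135 -0.0055 (np.float64(331.45028269861626), np.float64(223.9761394066235))
0.135 0 (np.float64(320.67160604838415), np.float64(223.9945490298268))
0.135 0.0055 (np.float64(309.8942447822709), np.float64(223.99082145236451))
```

Request:
move_arm([
  {"dp":[0,-0.04,0],"spin":0},
  {"dp":[-0.17,-0.02,-0.18],"spin":0},
  {"dp":[-0.16,-0.02,-0.18],"spin":0},
  {"dp":[-0.16,-0.02,-0.18],"spin":0},
  {"dp":[-0.16,-0.02,-0.18],"spin":0},
])

```text
clock: 11.95
tool_pos: [0.5448, 0.0852, 0.1069]
tool_rot: [-180.0, -0.2, 7.4]
ft_force: [-0.7, 1.5, 5.4]
opening: 0.0151
gripper_force: 31.1
```

Request:
move_arm([
  {"dp":[-0.07,-0.01,-0.09],"spin":0},
  {"dp":[-0.07,-0.01,-0.09],"spin":0},
  {"dp":[-0.07,-0.01,-0.09],"spin":0},
  {"dp":[-0.07,-0.01,-0.09],"spin":0},
  {"dp":[0,0,0],"spin":0},
])

```text
clock: 12.45
tool_pos: [0.5418, 0.0848, 0.1031]
tool_rot: [-180.0, -0.2, 7.4]
ft_force: [-0.1, 2.8, 6.0]
opening: 0.015
gripper_force: 31.2
```

Request:
move_arm([
  {"dp":[-0.03,0,-0.05],"spin":0},
  {"dp":[-0.03,0,-0.05],"spin":0},
  {"dp":[0,0,0],"spin":0},
  {"dp":[0,0,0],"spin":0},
  {"dp":[0,0,0],"spin":0},
])

```text
clock: 12.95
tool_pos: [0.5411, 0.0847, 0.1022]
tool_rot: [-180.0, -0.1, 7.4]
ft_force: [-1.8, 2.2, 6.0]
opening: 0.0152
gripper_force: 31.5
```

Request:
move_arm([
  {"dp":[-0.03,0,-0.05],"spin":0},
  {"dp":[-0.03,0,-0.05],"spin":0},
  {"dp":[0,0,0],"spin":0},
  {"dp":[0,0,0],"spin":0},
  {"dp":[0,0,0],"spin":0},
])

```text
clock: 13.45
tool_pos: [0.5405, 0.0846, 0.1011]
tool_rot: [-180.0, -0.1, 7.4]
ft_force: [-0.6, 2.0, 7.0]
opening: 0.0151
gripper_force: 31.6
```

Request:
move_arm([
  {"dp":[-0.03,0,-0.05],"spin":0},
  {"dp":[-0.03,0,-0.05],"spin":0},
  {"dp":[0,0,0],"spin":0},
  {"dp":[0,0,0],"spin":0},
  {"dp":[0,0,0],"spin":0},
])

```text
clock: 13.95
tool_pos: [0.5398, 0.0846, 0.1002]
tool_rot: [-180.0, -0.1, 7.4]
ft_force: [-0.9, 1.7, 7.0]
opening: 0.0149
gripper_force: 31.6
```

Request:
move_arm([
  {"dp":[-0.03,0,-0.05],"spin":0},
  {"dp":[-0.03,0,-0.05],"spin":0},
  {"dp":[0,0,0],"spin":0},
  {"dp":[0,0,0],"spin":0},
  {"dp":[0,0,0],"spin":0},
])

```text
clock: 14.45
tool_pos: [0.5392, 0.0845, 0.0992]
tool_rot: [-180.0, -0.1, 7.4]
ft_force: [-1.9, 1.6, 6.1]
opening: 0.0146
gripper_force: 31.7
```

Request:
move_arm([
  {"dp":[-0.05,-0.01,-0.1],"spin":0},
  {"dp":[-0.05,-0.01,-0.1],"spin":0},
  {"dp":[-0.05,-0.01,-0.1],"spin":0},
  {"dp":[0,0,0],"spin":0},
  {"dp":[0,0,0],"spin":0},
])

```text
clock: 14.95
tool_pos: [0.5375, 0.0842, 0.096]
tool_rot: [-180.0, -0.1, 7.3]
ft_force: [-2.2, 2.6, 5.4]
opening: 0.0152
gripper_force: 31.8
```

Request:
move_arm([
  {"dp":[-0.05,-0.01,-0.1],"spin":0},
  {"dp":[-0.04,0,-0.1],"spin":0},
  {"dp":[-0.04,0,-0.1],"spin":0},
  {"dp":[0,0,0],"spin":0},
  {"dp":[0,0,0],"spin":0},
])

```text
clock: 15.45
tool_pos: [0.536, 0.0841, 0.093]
tool_rot: [-180.0, -0.0, 7.4]
ft_force: [-2.5, 1.1, 4.8]
opening: 0.0154
gripper_force: 32.0
```

```bash
python3 - <<'E'
from h import *
im2=vision.read_camera('wrist');s=env.get_state();np.savez('b.npz',im2=im2);p=s['tool_pos'];print(p,s['ft_force'])
g=cv2.cvtColor(im2,cv2.COLOR_BGR2GRAY)
# arm/knob rows: column at arm centre
for n in 'ab':
    q=cv2.cvtColor(np.load(n+'.npz')['im2'],cv2.COLOR_BGR2GRAY);print(n,q[190:290:3,321].tolist())
for r in range(180,250,6): print(r,g[r,304:342].tolist())
E
```

```text
[0.53598848 0.08405513 0.09294925] [-2.96576371  1.30906396  5.95018677]
a [113, 114, 115, 113, 114, 111, 113, 109, 114, 112, 110, 117, 114, 113, 112, 112, 109, 113, 108, 38, 21, 21, 29, 31, 31, 33, 36, 27, 37, 41, 100, 218, 216, 217]
b [131, 131, 132, 133, 132, 135, 134, 136, 134, 135, 137, 139, 137, 139, 137, 140, 139, 140, 99, 29, 24, 28, 32, 33, 38, 36, 27, 28, 29, 79, 215, 218, 218, 222]
180 [78, 78, 80, 79, 77, 79, 78, 85, 96, 117, 126, 128, 130, 127, 128, 130, 137, 157, 170, 180, 178, 180, 181, 184, 177, 157, 118, 89, 80, 80, 80, 78, 79, 77, 80, 79, 80, 77]
186 [128, 126, 127, 126, 129, 127, 129, 125, 129, 129, 132, 131, 129, 129, 132, 129, 130, 128, 131, 130, 130, 131, 131, 131, 129, 130, 127, 125, 125, 126, 128, 124, 125, 126, 125, 124, 126, 125]
192 [43, 42, 48, 39, 49, 50, 59, 68, 91, 116, 128, 130, 133, 131, 132, 131, 134, 135, 132, 131, 133, 131, 133, 130, 125, 108, 80, 54, 44, 43, 40, 44, 44, 42, 44, 39, 44, 39]
198 [37, 37, 42, 42, 44, 65, 96, 117, 126, 130, 132, 134, 133, 131, 133, 134, 131, 131, 129, 132, 133, 133, 132, 133, 130, 125, 106, 81, 51, 42, 35, 40, 39, 39,
[... 813 characters left out ...]
7, 226, 225, 214, 179, 148, 140, 138, 136, 138, 138, 140, 139, 138, 137, 137, 137, 137, 140, 152, 185, 216, 227, 229, 229, 228, 229, 230, 229, 229, 230, 229, 229]
234 [96, 129, 169, 210, 221, 223, 222, 221, 208, 175, 150, 140, 142, 139, 139, 136, 138, 139, 138, 139, 140, 140, 139, 142, 154, 180, 211, 223, 224, 224, 225, 216, 188, 143, 105, 93, 99, 105]
240 [52, 97, 156, 203, 218, 220, 220, 220, 209, 174, 147, 141, 138, 142, 141, 140, 141, 141, 139, 139, 139, 140, 139, 142, 150, 178, 206, 219, 223, 222, 222, 210, 168, 106, 56, 28, 39, 54]
246 [26, 23, 19, 18, 18, 21, 31, 20, 28, 31, 39, 39, 36, 34, 35, 32, 36, 37, 42, 39, 37, 38, 38, 35, 37, 30, 32, 23, 18, 27, 27, 26, 27, 25, 29, 17, 28, 40]
```

Request:
move_arm([
  {"dp":[-0.06,-0.01,-0.18],"spin":0},
  {"dp":[-0.06,-0.01,-0.18],"spin":0},
  {"dp":[-0.05,0,-0.18],"spin":0},
  {"dp":[-0.05,0,-0.18],"spin":0},
  {"dp":[-0.04,0,-0.18],"spin":0},
])

```text
clock: 16.0
tool_pos: [0.533, 0.0837, 0.0839]
tool_rot: [180.0, 0.0, 7.4]
ft_force: [-5.4, 0.6, 6.6]
opening: 0.0151
gripper_force: 32.7
```

Request:
move_arm([
  {"dp":[-0.04,0,-0.17],"spin":0},
  {"dp":[-0.04,0,-0.17],"spin":0},
  {"dp":[-0.03,0,-0.17],"spin":0},
  {"dp":[-0.02,0,-0.17],"spin":0},
  {"dp":[-0.01,0,-0.1],"spin":0},
])

```text
clock: 16.5
tool_pos: [0.5314, 0.0835, 0.0759]
tool_rot: [180.0, 0.0, 7.4]
ft_force: [-4.8, -0.9, 7.2]
opening: 0.0149
gripper_force: 33.1
```

Request:
move_arm([
  {"dp":[-0.03,0,-0.1],"spin":0},
  {"dp":[-0.02,0,-0.1],"spin":0},
  {"dp":[0,0,-0.05],"spin":0},
  {"dp":[0,0,0],"spin":0},
  {"dp":[0,0,0],"spin":0},
])

```text
clock: 17.0
tool_pos: [0.5311, 0.0835, 0.0734]
tool_rot: [180.0, 0.0, 7.4]
ft_force: [-3.6, -1.0, 4.4]
opening: 0.015
gripper_force: 33.1
```

Request:
move_arm([
  {"dp":[0,0,-0.07],"spin":0},
  {"dp":[0,0,-0.07],"spin":0},
  {"dp":[0,0,0],"spin":0},
  {"dp":[0,0,0],"spin":0},
  {"dp":[0,0,0],"spin":0},
])

```text
clock: 17.5
tool_pos: [0.531, 0.0835, 0.072]
tool_rot: [180.0, 0.0, 7.4]
ft_force: [-4.2, -2.1, 5.9]
opening: 0.0152
gripper_force: 33.2
```

Request:
move_arm([
  {"dp":[0,0,-0.06],"spin":0},
  {"dp":[0,0,-0.06],"spin":0},
  {"dp":[0,0,0],"spin":0},
  {"dp":[0,0,0],"spin":0},
  {"dp":[0,0,0],"spin":0},
])

```text
clock: 18.0
tool_pos: [0.5309, 0.0835, 0.0707]
tool_rot: [180.0, 0.1, 7.4]
ft_force: [-4.6, -1.6, 5.0]
opening: 0.0152
gripper_force: 33.2
```

Request:
move_arm([
  {"dp":[0,0,-0.06],"spin":0},
  {"dp":[0,0,-0.04],"spin":0},
  {"dp":[0,0,0],"spin":0},
  {"dp":[0,0,0],"spin":0},
  {"dp":[0,0,0],"spin":0},
])

```text
clock: 18.5
tool_pos: [0.5309, 0.0835, 0.0696]
tool_rot: [180.0, 0.1, 7.4]
ft_force: [-4.0, -1.5, 4.9]
opening: 0.0153
gripper_force: 33.3
```

Request:
move_arm([
  {"dp":[0,0,-0.05],"spin":0},
  {"dp":[0,0,-0.05],"spin":0},
  {"dp":[0,0,0],"spin":0},
  {"dp":[0,0,0],"spin":0},
  {"dp":[0,0,0],"spin":0},
])

```text
clock: 19.0
tool_pos: [0.5309, 0.0835, 0.0687]
tool_rot: [180.0, 0.1, 7.4]
ft_force: [-5.3, -1.4, 5.8]
opening: 0.0152
gripper_force: 33.3
```

Request:
move_arm([
  {"dp":[0,0,-0.05],"spin":0},
  {"dp":[0,0,-0.03],"spin":0},
  {"dp":[0,0,0],"spin":0},
  {"dp":[0,0,0],"spin":0},
  {"dp":[0,0,0],"spin":0},
])

```text
clock: 19.5
tool_pos: [0.5309, 0.0835, 0.0682]
tool_rot: [180.0, 0.0, 7.4]
ft_force: [-5.3, -2.0, 7.3]
opening: 0.0156
gripper_force: 33.7
```

Request:
move_arm([
  {"dp":[0,0,-0.05],"spin":0},
  {"dp":[0,0,0],"spin":0},
  {"dp":[0,0,0],"spin":0},
  {"dp":[0,0,0],"spin":0},
  {"dp":[0,0,0],"spin":0},
])

```text
clock: 20.0
tool_pos: [0.5309, 0.0835, 0.068]
tool_rot: [180.0, 0.0, 7.4]
ft_force: [-8.1, -1.8, 11.5]
opening: 0.0152
gripper_force: 34.1
```

The handle is on its own stop: z force jumped from 7 to 11.5 N with almost no travel. I'll let go.

Request:
move_arm([
  {"dp":[0,0,0],"spin":0},
  {"dp":[0,0,0],"spin":0},
  {"dp":[0,0,0],"spin":0},
  {"dp":[0,0,0],"spin":0},
  {"dp":[0,0,0],"spin":0},
], hand=0.68)

```text
clock: 20.5
tool_pos: [0.5315, 0.0838, 0.0671]
tool_rot: [-180.0, 0.0, 7.4]
ft_force: [0.1, -0.2, 0.9]
opening: 0.0274
gripper_force: 0.0
```

Request:
move_arm([
  {"dp":[0,0,1],"spin":0},
  {"dp":[0,0,2],"spin":0},
  {"dp":[0,0,3],"spin":0},
  {"dp":[0,0,3],"spin":0},
  {"dp":[0,0,0],"spin":0},
])

```text
clock: 21.0
tool_pos: [0.5334, 0.0838, 0.1618]
tool_rot: [179.9, -0.5, 7.4]
ft_force: [-0.2, 0.7, -0.5]
opening: 0.0273
gripper_force: 0.0
```

Request:
move_arm([
  {"dp":[0,0,0],"spin":0},
  {"dp":[0,0,0],"spin":0},
  {"dp":[0,0,0],"spin":0},
  {"dp":[0,0,0],"spin":0},
  {"dp":[0,0,0],"spin":0},
])

```text
clock: 21.5
tool_pos: [0.5314, 0.0838, 0.1568]
tool_rot: [-180.0, 0.1, 7.4]
ft_force: [0.1, -1.1, -0.4]
opening: 0.0275
gripper_force: 0.0
```

```bash
python3 - <<'E'
from h import *
np.set_printoptions(precision=4,suppress=True)
k=vision.get_calibration('wrist');im=vision.read_camera('wrist');sc=vision.read_camera('scene');s=env.get_state();print(s['tool_pos'],s['ft_force'])
# knob blob = dark pixels near the predicted place, in both views
a=np.radians(7.4);G0=np.array([.5373,.0391,.106])+.062*np.array([np.cos(a),np.sin(a),0]);Y=np.array([-np.sin(a),np.cos(a),0]);X=np.array([np.cos(a),np.sin(a),0])
def blob(img,c,r):
    m=(img.max(2)<60).astype(np.uint8);n,l,st,ce=cv2.connectedComponentsWithStats(m)
    return [(ce[i],st[i]) for i in range(1,n) if np.hypot(*(ce[i]-c))<r and st[i][4]>15]
kc=vision.get_calibration('scene')
for th in (0,.05,.1,.3):
    P=G0+.0445*Y-.062*np.cos(th)*X+[0,0,.062*np.sin(th)];c=kc['R']@P+kc['t']
    us=(kc['fx']*c[0]/c[2]+kc['cx'],kc['fy']*c[1]/c[2]+kc['cy']);print(th,'wrist',wproj(k,P),'scene',us)
print(blob(im,wproj(k,P),35));print(blob(sc,us,25))
E
```

```text
[0.5315 0.0838 0.157 ] [-0.7075 -0.1524  0.3997]
0 wrist (np.float64(321.60141448726836), np.float64(204.45648487719743)) scene (np.float64(332.5482902455203), np.float64(173.90254850286743))
0.05 wrist (np.float64(321.6101949439278), np.float64(205.5966560044905)) scene (np.float64(332.6053891047448), np.float64(172.76821103784158))
0.1 wrist (np.float64(321.6189873836051), np.float64(206.56047195997394)) scene (np.float64(332.72877340080134), np.float64(171.6767725238636))
0.3 wrist (np.float64(321.6539312880789), np.float64(208.46447317201114)) scene (np.float64(333.89392581049236), np.float64(167.7996321810986))
[(array([321.1513, 206.997 ]), array([312, 196,  19,  21, 337], dtype=int32))]
[(array([332.6667, 173.7654]), array([328, 169,  11,  11,  81], dtype=int32)), (array([354.1979, 174.9896]), array([349, 168,  11,  15,  96], dtype=int32)), (array([342.    , 184.7708]), array([339, 180,   7,  11,  48], dtype=int32))]
```

```bash
python3 -c "
from plant import env
print(env.job_done())"
```

```text
the job is handed in; nothing more can be done
None
```

The bolt is slid about 45 mm across with its handle down in the lock notch (about level in the last scene picture), the gripper is clear, and the job is handed in; no verdict came back.

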